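# Put the mixed-up bottles back on their spill trays

### The job

The three bottles and the waste beaker are all standing on the wrong spill trays. Swap them round so that each stands upright in the middle of its own: the smallest bottle on the smallest round tray, the middle-sized bottle on the middle-sized round tray, the largest bottle on the largest round tray, and the beaker on the square tray (the flat dark mat is free for parking something on the way). Set things down without dropping or tipping them, and do not shift the petri dish.

Things in the scene. Friction and masses are not known exactly. Their poses are not given: they have to be found in the camera images.
- bottle_small: Smallest bottle: amber, green screw cap; body 48 mm across and straight up to about 60 mm, shoulder ends at 68 mm, then neck and cap up to 102 mm; the fixed cap closes the fingers to 24 mm, though it looks wider. Loose, 0.1 to 0.2 kg, starts on a tray (similar ones far off are not meant). Grip the cap or the body, best across its own x or y; keep the gripper's palm clear of the cap. Origin: centre of its foot, z up.
- bottle_medium: Middle-sized bottle: white with a blue screw cap; body 52 mm across and straight up to about 70 mm, shoulder ends at 79 mm, then neck and cap up to 118 mm; the fixed cap closes the fingers to 26 mm, though it looks wider. Loose, 0.1 to 0.2 kg, starts on a tray (similar ones far off are not meant). Grip the cap or the body, best across its own x or y; keep the gripper's palm clear of the cap. Origin: centre of its foot, z up.
- bottle_large: Largest bottle: white with a blue screw cap like the middle-sized one; body 60 mm across and straight up to about 85 mm, shoulder ends at 94 mm, then neck and cap up to 138 mm; the fixed cap closes the fingers to 30 mm, though it looks wider. Loose, 0.1 to 0.2 kg, starts on a tray (similar ones far off are not meant). Grip the cap or the body, best across its own x or y; keep the gripper's palm clear of the cap. Origin: centre of its foot, z up.
- waste_beaker: Clear beaker with used pipette tips in it, 66 mm across the rim, 60 mm across where it is gripped, 81 mm high; it starts on one of the trays (the other beaker far back on the bench is not meant). Loose, about 0.06 to 0.13 kg. Treat as solid: grip across the outside, not over the rim wall. Origin: centre of its foot, z up; gripped most squarely across its own x or y.
- tray_small: Smallest round tray, 78 mm outside diameter, 72 mm inside. Fixed to the bench, does not move. Open tray of plain dark grey plastic, rim 9 mm high, wall 3 mm, inner floor 3 mm above the bench. Origin: centre of its underside, on the bench, z up.
- tray_medium: Middle-sized round tray, 94 mm outside diameter, 88 mm inside. Fixed to the bench, does not move. Open tray of plain dark grey plastic, rim 9 mm high, wall 3 mm, inner floor 3 mm above the bench. Origin: centre of its underside, on the bench, z up.
- tray_large: Largest round tray, 110 mm outside diameter, 104 mm inside. Fixed to the bench, does not move. Open tray of plain dark grey plastic, rim 9 mm high, wall 3 mm, inner floor 3 mm above the bench. Origin: centre of its underside, on the bench, z up.
- tray_square: The square tray, 84 x 84 mm outside, 78 x 78 mm inside. Fixed to the bench, does not move. Open tray of plain dark grey plastic, rim 9 mm high, wall 3 mm, inner floor 3 mm above the bench. Origin: centre of its underside, on the bench, z up.
- mat: Flat black square bench mat, 100 x 100 mm and 2 mm thick, fixed; empty at the start. The four trays and the mat stand about 0.12 m or more apart, centre to centre, in no fixed order. Origin: centre of its underside, z up.
- dish: Petri dish with lid, 58 mm across, 14 mm high, lying loose on the bench between the trays; a bystander. Origin: centre of its underside, z up.

How it is judged (in metres and radians):
At the end, for the whole second after the job is handed in: Each bottle stands on the round tray of its own size rank and the beaker on the square tray: centre within 12 mm of the tray's centre, foot on the tray's floor (less than 9 mm above the bench), upright within 0.1 rad, at rest (horizontal distance between bottle_small and tray_small below 0.012 m and height (world z) of each of bottle_small, bottle_medium, bottle_large, waste_beaker below 0.009 m and angle between each of bottle_small, bottle_medium, bottle_large, waste_beaker's own z axis and vertical below 0.1 rad and linear speed of each of bottle_small, bottle_medium, bottle_large, waste_beaker below 0.02 m/s and horizontal distance between bottle_medium and tray_medium below 0.012 m and horizontal distance between bottle_large and tray_large below 0.012 m and horizontal distance between waste_beaker and tray_square below 0.012 m); the robot touches nothing.
It fails at once if a bottle or the beaker is tipped by more than 0.5 rad (angle between any of bottle_small, bottle_medium, bottle_large, waste_beaker's own z axis and vertical above 0.5 rad).
It fails at once if a bottle or the beaker is dropped (faster than 0.6 m/s within 20 mm of the bench) ((height (world z) of bottle_small below 0.02 m and linear speed of bottle_small above 0.6 m/s) or (height (world z) of bottle_medium below 0.02 m and linear speed of bottle_medium above 0.6 m/s) or (height (world z) of bottle_large below 0.02 m and linear speed of bottle_large above 0.6 m/s) or (height (world z) of waste_beaker below 0.02 m and linear speed of waste_beaker above 0.6 m/s)).
It fails at once if the petri dish is shifted by more than 15 mm (distance of dish from where it was at the start of the episode above 0.015 m).
It also fails if it takes over 125 s, if anything falls off the work surface, if the arm or the gripper's body presses on something with over 40 N, if the wrist force passes 120 N, or if a joint passes its speed limit or range.

### The arm

A 6-joint arm with a two-finger parallel gripper is mounted at the origin on a cart in front of the work surface, level with it; the furniture and walls round the work are solid. World frame = base frame: x ahead of the robot, y to its left, z up, the work surface at z = 0. Lengths are in m, angles in degrees, forces in N, time in s.
With the tool pointing down it reaches from about 0.375 to 0.9 m from the base axis. Payload 3.1 kg.
Tool frame: the origin (TCP) lies at the very end of the fingers, on their centre line; the grasp point (between the pads) lies 19 mm behind it; z points along the fingers, y is the line along which they close (so a half turn about z gives the same grasp; the last joint's range is limited). The gripper opens to 87 mm and grips with 3 to 60 N. Pads are 19 mm wide; open, the fingers measure 117 mm over their backs; the gripper's body (75 mm by 190 mm) begins 51 mm behind the grasp point.
Start: joints at [66.32, 30.224, 82.088, -0, 67.689, -10.227], TCP at [0.145, 0.608, 0.223] pointing down, gripper open.
Joint ranges: [-176.69, 176.69], [-43.24, 126.21], [12.49, 139.97], [-82, 262], [0, 151.66], [-163.58, 163.58]. Speed limits (degrees/s): [159.86, 159.86, 180, 180, 180, 180].

### API

Orientations are given as a 3x3 rotation matrix whose columns are the frame's x, y, z axes.
In Python, from rig import bot, imaging gives the robot as it stands.
- The arm moves only by the tool drive_tool, never from a script. Its argument "deltas" is text: rows parted by semicolons, each of 5 numbers parted by spaces: the finger opening in mm, from 0 to 87, then the shift along the world's x, y, z in mm, then the turn about the world's z in rad. In form: jaw dx dy dz twist; .... A call has 1 to 12 rows; each row is the pose to reach, as a shift and turn from the pose commanded when the call began; what a row does not reach only later rows make up. A row lasts 1/10 s, in which the tool goes at most 50 mm and 8.59 degrees, less where a joint would pass 70% of its speed; a pose out of reach is approached as far as the arm can. A call with a gripper value outside its range is refused whole. The fingers move at their own pace and stop on an object; the grip force is fixed at half the most. Time passes only in rows, so rows that repeat a pose let the fingers close. It gives the time, the measured TCP pose, the force, the opening and the grip force at its end, in the units of the state.
- bot.read_state(): the state, without advancing time (a new reading comes with each control period).
- imaging.capture(name): name is "scene" or "top"; returns the picture (384x512x3 uint8, red, green, blue); there is no depth.
- imaging.camera_model(name): a dict with "fx", "fy", "cx", "cy" (pixels), "T" (4x4, takes a point from camera to world coordinates). Camera axes: x right, y down, z forward; pixel columns grow to the right and rows downward; lengths in m; the calibration is good to about 2 mm. A picture is of the moment at which its call begins. camera_model takes no time and is no camera call.
- bot.hand_in(): hands the job in; it is judged then, once.
The state is a dict: "time_s": time; "joint_positions": joint angles; "qvel": joint speeds; "tau": joint torques, N m; "position": TCP position; "tcp_rot": TCP orientation; "force": force on the tool from outside, world axes, zero at the start; "moment": the same for the moment, N m; "opening": opening from 0.0 (shut) to 1.0 (fully open); "grasp_force": force on a finger pad.
Only numpy, scipy, OpenCV 4.12 (cv2) and the standard library are available. Lean on these libraries where they do the work, as an engineer would, in place of code of your own. Each camera call takes 0.05 s, during which the arm holds its last target. There are 200 camera calls.

## Working session

There is one attempt and no reset: what is moved stays moved. The work goes in short steps, Python scripts to look and compute and a tool call to move; the robot and the scene stay as the last step left them, time stands still between calls to the robot, and variables do not carry over. Pictures are saved under pics/ and viewed, at most 14 in all, crops included, and the job is handed in when it is done.

Besides the shell and the picture viewer there is one more tool, called after "Emit:" in YAML: its name, and indented under it one key for each argument. drive_tool: Moves the arm, as the interface text tells. Its arguments: {"type":"object","properties":{"deltas":{"type":"string"}},"required":["deltas"]}

```bash
mkdir -p pics; python3 - <<'E'
from rig import bot, imaging
import cv2,numpy as np
for n in("scene","top"):
    im=imaging.capture(n); cv2.imwrite(f"pics/{n}0.png",cv2.resize(im[:,:,::-1],None,fx=1.5,fy=1.5)); np.save(f"{n}0.npy",im)
    m=imaging.camera_model(n); print(n,m["fx"],m["fy"],m["cx"],m["cy"]); print(np.round(np.array(m["T"]),3))
s=bot.read_state(); print(s["time_s"],s["position"],np.round(s["tcp_rot"],3),s["opening"])
E
```

```text
scene 439.6055520416086 439.6055520416086 254.16165333913048 189.73561201673638
[[ 0.796 -0.301  0.525  0.079]
 [-0.604 -0.362  0.71  -0.34 ]
 [-0.024 -0.883 -0.47   0.43 ]
 [ 0.     0.     0.     1.   ]]
top 388.38156793956557 388.38156793956557 257.074997208599 190.30824387297378
[[ 0.125 -0.971  0.205  0.341]
 [-0.992 -0.121  0.029  0.248]
 [-0.004 -0.207 -0.978  0.871]
 [ 0.     0.     0.     1.   ]]
0.1 [0.14510355 0.60724846 0.22165837] [[-0.973  0.233 -0.001]
 [ 0.233  0.973 -0.002]
 [ 0.    -0.002 -1.   ]] 0.9994027565344922
```

View pics/top0.png

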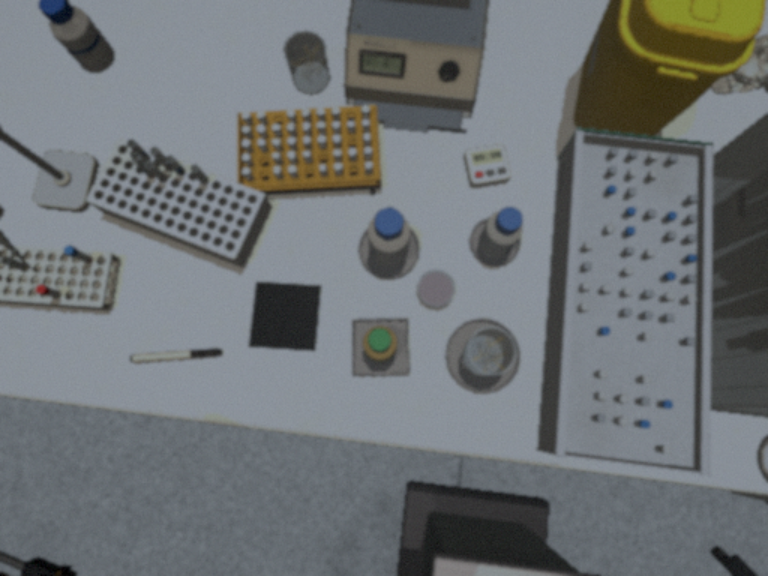

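View pics/scene0.png

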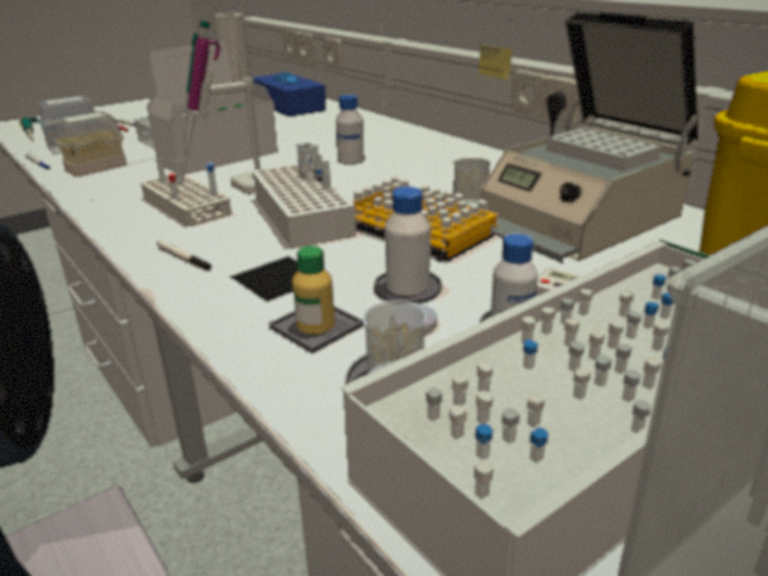

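The top view (1.5x pixels) shows the mat at (285,316), large bottle on the medium tray (389,247), medium bottle on the small tray (496,236), small bottle on the square tray (380,347) and beaker on the large tray (483,355). The dish is at (436,289). The box wall on the right starts at about x=545. The scene view agrees.

```bash
cat >h.py <<'E'
import numpy as np,cv2
from rig import bot, imaging
def ray(n,uv):
    m=imaging.camera_model(n);T=np.array(m["T"])
    d=T[:3,:3]@np.array([(uv[0]-m["cx"])/m["fx"],(uv[1]-m["cy"])/m["fy"],1]);return T[:3,3],d
def onz(n,uv,z):
    o,d=ray(n,uv);return (o+d*(z-o[2])/d[2])[:2]
def proj(n,p):
    m=imaging.camera_model(n);T=np.array(m["T"]);q=T[:3,:3].T@(np.array(p)-T[:3,3])
    return np.array([m["fx"]*q[0]/q[2]+m["cx"],m["fy"]*q[1]/q[2]+m["cy"]])
def tri(a,b):  # a,b=(name,uv)
    (o1,d1),(o2,d2)=ray(*a),ray(*b);d1=d1/np.linalg.norm(d1);d2=d2/np.linalg.norm(d2)
    s=np.linalg.lstsq(np.c_[d1,-d2],o2-o1,rcond=None)[0];p,q=o1+s[0]*d1,o2+s[1]*d2
    return (p+q)/2,np.linalg.norm(p-q)
def blobs(mask,amin=60):
    n,l,st,c=cv2.connectedComponentsWithStats(mask.astype(np.uint8));return [(c[i],st[i][4],st[i][:4]) for i in range(1,n) if st[i][4]>=amin]
def hsv(im): return cv2.cvtColor(im,cv2.COLOR_RGB2HSV)
def caps(im,a=40):
    h=hsv(im);H,S=h[...,0],h[...,1]
    return blobs((H>95)&(H<125)&(S>120),a),blobs((H>40)&(H<90)&(S>100),a)
E
python3 - <<'E'
from h import *
np.set_printoptions(precision=4,suppress=True)
for n in("top","scene"):
    b,g=caps(np.load(n+"0.npy"))
    for x in b: print(n,"blue",x[0],x[1],x[2])
    for x in g: print(n,"green",x[0],x[1],x[2])
im=np.load("top0.npy")
for nm,u in dict(mat=(285,316),L=(389,247),M=(496,236),S=(380,347),B=(483,355),dish=(436,289),boxwall=(548,350)).items():
    print(nm,onz("top",np.array(u)/1.5,0.009))
c=im[115:275,155:385]
cv2.imwrite("pics/c0.png",cv2.resize(cv2.convertScaleAbs(c[:,:,::-1],alpha=1.2),None,fx=3.4,fy=3.4,interpolation=cv2.INTER_CUBIC))
E
```

```text
top blue [37.1982  6.0881] 227 [27  0 21 15]
top blue [339.4832 145.7852] 149 [332 139  15  15]
top blue [258.8333 147.8919] 222 [251 140  17  17]
top green [252.6165 226.1053] 133 [247 220  12  13]
scene blue [195.7088  61.8228] 807 [170  49  46  28]
scene blue [231.4103  67.5128] 78 [227  64  10   9]
scene blue [271.0669 132.9665] 269 [263 125  18  17]
scene blue [344.5892 165.2626] 297 [336 157  19  18]
scene blue [433.7561 204.9268] 41 [431 202   7   7]
scene blue [353.     230.5094] 53 [350 227   8   8]
scene blue [322.0795 288.1705] 88 [318 283  10  12]
scene blue [359.1529 290.8353] 85 [354 286  11  11]
scene green [206.2314 173.0941] 255 [198 164  17  18]
mat [0.4565 0.4176]
L [0.582  0.2763]
M [0.6197 0.115 ]
S [0.4281 0.2706]
B [0.4353 0.1184]
dish [0.5255 0.1977]
boxwall [0.4545 0.0239]
```

View pics/c0.png

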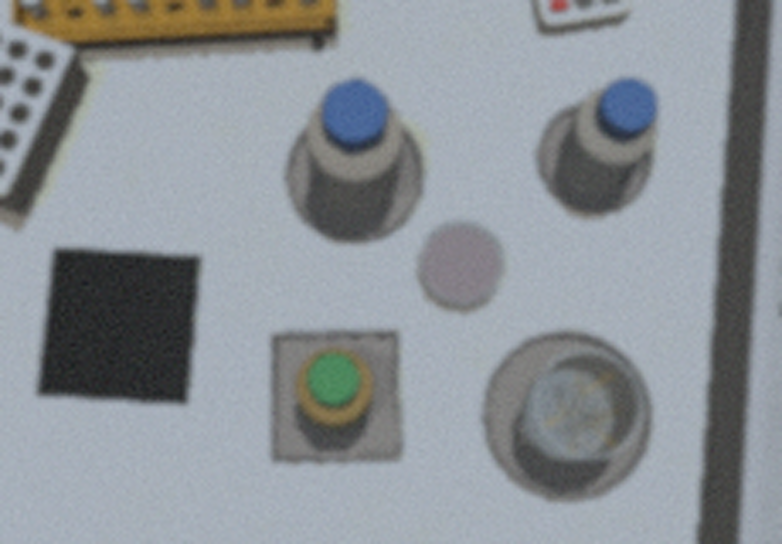

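```bash
cat > meas.py <<'E'
from h import *
from scipy.optimize import least_squares
np.set_printoptions(precision=4,suppress=True)
def trays(im):
    g=cv2.GaussianBlur(im,(3,3),0).astype(int).mean(2)
    print("bench level",np.median(g[120:250,160:360]))
    fg=(g<0.87*np.median(g[120:250,160:360])).astype(np.uint8)
    out={}
    for nm,u,r in (("medium",(389,247),.047),("small",(496,236),.039),("large",(483,355),.055),("dish",(436,289),.029),("square",(380,347),None),("mat",(285,316),None)):
        n,l=cv2.connectedComponents(fg); lab=l[int(u[1]/1.5),int(u[0]/1.5)]
        if lab==0: print(nm,"no comp");continue
        c=max(cv2.findContours((l==lab).astype(np.uint8),0,1)[0],key=cv2.contourArea)[:,0,:].astype(float)
        z=.001 if nm=="mat" else .0045 if nm!="dish" else .008
        P=np.array([onz("top",p,z) for p in c])
        if r: 
            s=least_squares(lambda q:np.hypot(*(P-q).T)-r,P.mean(0),loss="cauchy",f_scale=.0015)
            e=np.abs(np.hypot(*(P-s.x).T)-r); print(nm,s.x,"inliers",(e<.002).mean(),len(P)); out[nm]=s.x
        else:
            b=cv2.minAreaRect((P*1000).astype(np.float32)); print(nm,b); out[nm]=np.array(b[0])/1000
    return out
E
python3 - <<'E'
from meas import *
im=np.load("top0.npy"); t=trays(im)
b={"L":((258.83,147.89),(271.07,132.97)),"M":((339.48,145.79),(344.59,165.26)),"S":((252.62,226.1),(206.23,173.09))}
for k,(a,c) in b.items():
    h={"L":.138,"M":.118,"S":.102}[k]
    print(k,"tri",*tri(("top",a),("scene",c)),"top@h-5mm",onz("top",a,h-.004),"scene@h-.011",onz("scene",c,h-.011))
print("beaker rim",onz("top",(327.1,235),.081))
i=np.load("scene0.npy")[185:265,220:310]; cv2.imwrite("pics/c1.png",cv2.resize(i[:,:,::-1],None,fx=7,fy=7,interpolation=cv2.INTER_CUBIC))
E
```

```text
bench level 144.66666666666666
medium [0.5798 0.2769] inliers 0.6747967479674797 123
small [0.6113 0.1166] inliers 0.5045045045045045 111
large [0.4356 0.119 ] inliers 0.986013986013986 143
dish [0.5243 0.199 ] inliers 0.9041095890410958 73
square ((428.8680419921875, 270.4563903808594), (87.50092315673828, 86.78826904296875), 7.866734027862549)
mat ((459.155029296875, 420.0234375), (103.74085998535156, 103.75835418701172), 3.3730292320251465)
L tri [0.5813 0.2783 0.1298] 0.002812330720992115 top@h-5mm [0.5811 0.2774] scene@h-.011 [0.5843 0.2842]
M tri [0.6121 0.1161 0.1102] 0.0038933247825814255 top@h-5mm [0.6124 0.1155] scene@h-.011 [0.6149 0.1208]
S tri [0.4284 0.2717 0.0943] 0.0028710308347654487 top@h-5mm [0.4293 0.271 ] scene@h-.011 [0.4305 0.2782]
beaker rim [0.432  0.1192]
```

View pics/c1.png

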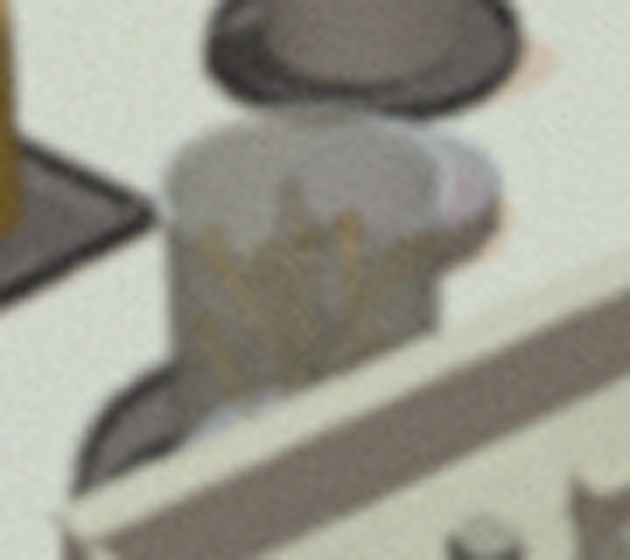

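The crop shows the beaker rim spanning columns 165–440, top at row 105, standing on the large tray behind the box wall. Both views put everything within about 4 mm of its tray centre. I'll move over the beaker now.

Emit:
drive_tool:
  deltas: "87 20 -35 0 -0.1; 87 288 -489 0 -1.335; 87 288 -489 0 -1.335; 87 288 -489 0 -1.335; 87 288 -489 0 -1.335; 87 288 -489 0 -1.335; 87 288 -489 0 -1.335; 87 288 -489 0 -1.335; 87 288 -489 0 -1.335; 87 288 -489 0 -1.335; 87 288 -489 0 -1.335; 87 288 -489 0 -1.335"

```text
time_s: 1.3
position: [0.4353, 0.1157, 0.2226]
tcp_rot: [[0.002, 1.0, 0.001], [1.0, -0.002, -0.001], [-0.001, 0.001, -1.0]]
force: [-0.7, 0.4, -0.0]
opening: 0.997
grasp_force: 0.0
```

Emit:
drive_tool:
  deltas: "87 0 0 0 0; 87 0 0 0 0; 87 0 0 0 0"

```text
time_s: 1.6
position: [0.4322, 0.1196, 0.2223]
tcp_rot: [[-0.002, 1.0, -0.002], [1.0, 0.002, 0.0], [0.0, -0.002, -1.0]]
force: [0.0, -1.1, 0.1]
opening: 1.0
grasp_force: 0.0
```

Emit:
drive_tool:
  deltas: "87 0 0 -30 0; 87 0 0 -70 0; 87 0 0 -105 0; 87 0 0 -130 0; 87 0 0 -150 0; 87 0 0 -165 0; 87 0 0 -178 0; 87 0 0 -185 0; 87 0 0 -185 0; 75 0 0 -185 0; 68 0 0 -185 0; 68 0 0 -185 0"

```text
time_s: 2.8
position: [0.4338, 0.1189, 0.0382]
tcp_rot: [[-0.001, 1.0, 0.001], [1.0, 0.001, 0.0], [0.0, 0.001, -1.0]]
force: [0.5, -1.3, -0.4]
opening: 0.825
grasp_force: 0.0
```

Emit:
drive_tool:
  deltas: "64 0 0 0 0; 60 0 0 0 0; 50 0 0 0 0; 50 0 0 0 0; 50 0 0 0 0; 50 0 0 0 0"

```text
time_s: 3.4
position: [0.434, 0.1188, 0.0378]
tcp_rot: [[-0.001, 1.0, 0.001], [1.0, 0.001, -0.0], [-0.0, 0.001, -1.0]]
force: [0.7, -0.5, 5.2]
opening: 0.696
grasp_force: 30.0
```

```bash
python3 - <<'E'
from h import *
for n in("top","scene"): 
    im=imaging.capture(n); np.save(n+"1.npy",im)
a=np.load("top1.npy")[130:290,230:400]; b=np.load("scene1.npy")[130:290,190:360]
cv2.imwrite("pics/g1.png",cv2.resize(np.hstack([a,b])[:,:,::-1],None,fx=2.3,fy=2.3))
s=bot.read_state(); print(s["position"],s["opening"]*87,s["grasp_force"],s["force"])
E
```

```text
[0.4339835  0.11876433 0.03781471] 60.970118300419855 30.000869915820658 [ 1.01569742 -0.24768528  4.60692075]
```

View pics/g1.png

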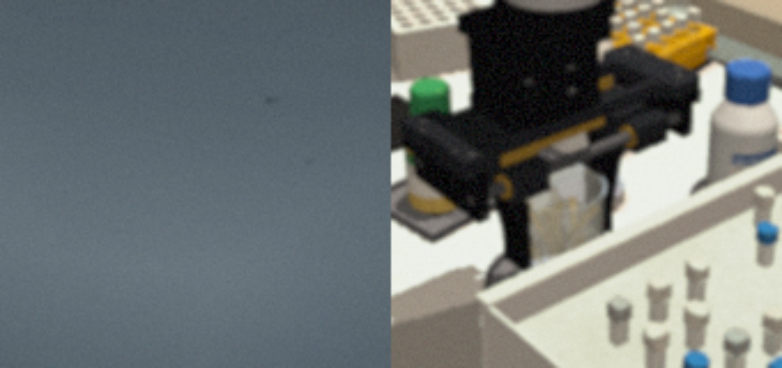

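Grip is square at 61 mm. Next: lift, carry over the small bottle with about 45 mm clearance, and park on the mat.

Emit:
drive_tool:
  deltas: "50 0 0 5 0; 50 0 0 15 0; 50 0 0 35 0; 50 0 0 60 0; 50 0 0 85 0; 50 0 0 110 0; 50 0 0 130 0; 50 0 0 145 0; 50 0 0 150 0; 50 0 0 150 0"

```text
time_s: 4.5
position: [0.4332, 0.1189, 0.1882]
tcp_rot: [[-0.001, 1.0, 0.001], [1.0, 0.001, 0.0], [0.0, 0.001, -1.0]]
force: [0.7, 0.8, -1.1]
opening: 0.692
grasp_force: 30.0
```

Emit:
drive_tool:
  deltas: "50 1 10 0 0; 50 3 35 0 0; 50 6 65 0 0; 50 9 100 0 0; 50 12 135 0 0; 50 15 170 0 0; 50 18 205 0 0; 50 21 240 0 0; 50 23 270 0 0; 50 25 290 0 0; 50 26 301 0 0; 50 26 301 0 0"

```text
time_s: 5.7
position: [0.4585, 0.421, 0.1862]
tcp_rot: [[-0.003, 1.0, -0.002], [1.0, 0.003, -0.001], [-0.001, -0.002, -1.0]]
force: [0.6, 0.0, -0.3]
opening: 0.694
grasp_force: 30.0
```

Emit:
drive_tool:
  deltas: "50 0 0 0 0; 50 0 0 -15 0; 50 0 0 -40 0; 50 0 0 -70 0; 50 0 0 -95 0; 50 0 0 -115 0; 50 0 0 -130 0; 50 0 0 -140 0; 50 0 0 -146 0; 50 0 0 -150 0; 50 0 0 -151 0; 50 0 0 -151 0"

```text
time_s: 6.9
position: [0.4597, 0.4201, 0.0371]
tcp_rot: [[-0.001, 1.0, 0.001], [1.0, 0.001, 0.001], [0.001, 0.001, -1.0]]
force: [0.0, 0.6, -1.6]
opening: 0.699
grasp_force: 30.0
```

Emit:
drive_tool:
  deltas: "64 0 0 0 0; 68 0 0 0 0; 80 0 0 0 0; 87 0 0 0 0; 87 0 0 0 0; 87 0 0 20 0; 87 0 0 60 0; 87 0 0 100 0; 87 0 0 140 0; 87 0 0 170 0; 87 0 0 185 0; 87 0 0 190 0"

```text
time_s: 8.1
position: [0.4603, 0.4205, 0.2291]
tcp_rot: [[-0.001, 1.0, 0.004], [1.0, 0.001, 0.003], [0.003, 0.004, -1.0]]
force: [0.1, 1.3, -0.1]
opening: 0.998
grasp_force: 0.0
```

Emit:
drive_tool:
  deltas: "87 20 -25 0 0; 87 50 -60 0 0; 87 80 -95 0 0; 87 110 -128 0 0; 87 122 -143 0 0; 87 122 -143 0 0; 70 122 -143 -30 0; 60 122 -143 -60 0; 60 122 -143 -85 0; 60 122 -143 -105 0; 60 122 -143 -115 0; 60 122 -143 -115 0"

```text
time_s: 9.3
position: [0.579, 0.2776, 0.1097]
tcp_rot: [[-0.002, 1.0, -0.005], [1.0, 0.002, -0.001], [-0.001, -0.005, -1.0]]
force: [0.4, 0.1, 0.1]
opening: 0.698
grasp_force: 0.0
```

Emit:
drive_tool:
  deltas: "50 0 0 0 0; 42 0 0 0 0; 36 0 0 0 0; 30 0 0 0 0; 15 0 0 0 0; 15 0 0 0 0; 15 0 0 0 0; 15 0 0 0 0"

```text
time_s: 10.1
position: [0.5816, 0.2768, 0.1121]
tcp_rot: [[-0.001, 1.0, 0.001], [1.0, 0.001, 0.0], [0.0, 0.001, -1.0]]
force: [-0.5, 0.9, 4.8]
opening: 0.346
grasp_force: 29.9
```

```bash
python3 - <<'E'
from h import *
n="scene"; im=imaging.capture(n); np.save(n+"2.npy",im)
cv2.imwrite("pics/g2.png",cv2.resize(im[60:280,100:420][:,:,::-1],None,fx=2,fy=2))
s=bot.read_state(); print(s["position"],s["opening"]*87,s["grasp_force"],s["force"],s["moment"])
E
```

```text
[0.58164683 0.27686584 0.11214358] 29.77288673117417 29.85411395318806 [-1.65724879 -0.66716315  4.84050296] [-0.16001261  0.16791042 -0.01330546]
```

View pics/g2.png

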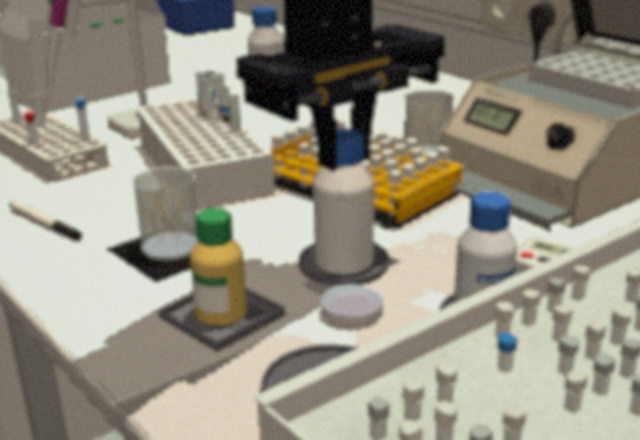

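Emit:
drive_tool:
  deltas: "15 0 0 5 0; 15 0 0 15 0; 15 0 0 30 0; 15 0 0 47 0; 15 0 0 57 0; 15 0 0 60 0; 15 -4 -5 60 0; 15 -14 -15 60 0; 15 -30 -32 60 0; 15 -48 -52 60 0; 15 -66 -72 60 0; 15 -84 -92 60 0"

```text
time_s: 11.35
position: [0.4954, 0.1837, 0.1707]
tcp_rot: [[-0.001, 1.0, -0.002], [1.0, 0.001, -0.001], [-0.001, -0.002, -1.0]]
force: [0.6, -1.0, -1.2]
opening: 0.348
grasp_force: 29.9
```

Emit:
drive_tool:
  deltas: "15 -18 -20 0 0; 15 -34 -38 0 0; 15 -48 -53 0 0; 15 -58 -62 0 0; 15 -62 -66 0 0; 15 -62 -66 0 0; 15 -62 -66 -8 0; 15 -62 -66 -22 0; 15 -62 -66 -36 0; 15 -62 -66 -47 0; 15 -62 -66 -53 0; 15 -62 -66 -53 0"

```text
time_s: 12.55
position: [0.4353, 0.1192, 0.1175]
tcp_rot: [[-0.002, 1.0, -0.002], [1.0, 0.002, 0.0], [0.0, -0.002, -1.0]]
force: [-0.7, -0.9, -0.8]
opening: 0.342
grasp_force: 29.9
```

Emit:
drive_tool:
  deltas: "15 0 0 -3 0; 15 0 0 -5 0; 15 0 0 -7 0; 15 0 0 -7 0; 15 0 0 -7 0"

```text
time_s: 13.05
position: [0.4357, 0.1188, 0.112]
tcp_rot: [[-0.001, 1.0, 0.001], [1.0, 0.001, 0.0], [0.0, 0.001, -1.0]]
force: [-1.2, -1.2, 3.4]
opening: 0.343
grasp_force: 29.9
```

Emit:
drive_tool:
  deltas: "34 0 0 0 0; 40 0 0 0 0; 50 0 0 0 0; 60 0 0 0 0; 60 0 0 0 0; 60 0 0 20 0; 60 0 0 50 0; 60 0 0 80 0; 60 0 0 90 0; 60 20 0 90 0; 60 60 -1 90 0; 60 100 -2 90 0"

```text
time_s: 14.25
position: [0.5356, 0.1169, 0.2011]
tcp_rot: [[-0.001, 1.0, -0.001], [1.0, 0.001, -0.0], [-0.0, -0.001, -1.0]]
force: [-0.4, 0.0, -0.2]
opening: 0.687
grasp_force: 0.0
```

Emit:
drive_tool:
  deltas: "60 35 -1 0 0; 60 65 -1 0 0; 60 77 -1 0 0; 60 77 -1 0 0; 60 77 -1 -25 0; 60 77 -1 -60 0; 60 77 -1 -90 0; 60 77 -1 -105 0; 60 77 -1 -110 0; 60 77 -1 -110 0; 46 77 -1 -110 0; 36 77 -1 -110 0"

```text
time_s: 15.45
position: [0.6135, 0.1159, 0.0931]
tcp_rot: [[-0.001, 1.0, 0.003], [1.0, 0.001, 0.0], [0.0, 0.003, -1.0]]
force: [0.7, 0.1, 0.8]
opening: 0.581
grasp_force: 0.0
```

Emit:
drive_tool:
  deltas: "32 0 0 0 0; 26 0 0 0 0; 12 0 0 0 0; 12 0 0 0 0; 12 0 0 0 0; 12 0 0 0 0"

```text
time_s: 16.05
position: [0.6124, 0.1159, 0.0919]
tcp_rot: [[-0.001, 1.0, 0.0], [1.0, 0.001, 0.0], [0.0, 0.0, -1.0]]
force: [-0.4, -0.2, 3.5]
opening: 0.305
grasp_force: 28.9
```

```bash
python3 - <<'E'
from h import *
n="scene"; im=imaging.capture(n); np.save(n+"3.npy",im)
cv2.imwrite("pics/g3.png",cv2.resize(im[60:280,100:420][:,:,::-1],None,fx=2,fy=2))
s=bot.read_state(); print(s["position"],s["opening"]*87,s["grasp_force"],s["force"],s["moment"])
E
```

```text
[0.61247833 0.11592367 0.09190643] 26.302904495967635 28.893733511013124 [-1.41701148  0.41091236  4.94183833] [-0.06551973  0.22332973 -0.02491427]
```

View pics/g3.png

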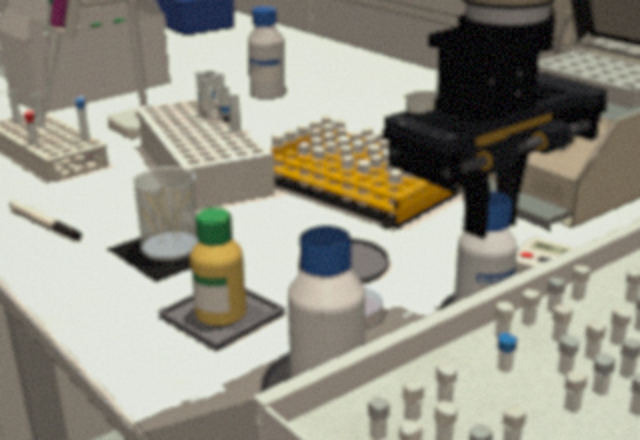

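Emit:
drive_tool:
  deltas: "12 0 0 5 0; 12 0 0 15 0; 12 0 0 30 0; 12 0 0 44 0; 12 0 0 50 0; 12 -1 5 50 0; 12 -3 17 50 0; 12 -7 37 50 0; 12 -12 60 50 0; 12 -17 84 50 0; 12 -21 108 50 0; 12 -25 130 50 0"

```text
time_s: 17.3
position: [0.5859, 0.2478, 0.1406]
tcp_rot: [[-0.002, 1.0, -0.002], [1.0, 0.002, -0.0], [-0.0, -0.002, -1.0]]
force: [-0.3, 0.3, -1.7]
opening: 0.301
grasp_force: 28.9
```

Emit:
drive_tool:
  deltas: "12 -4 17 0 0; 12 -6 27 0 0; 12 -7 31 0 0; 12 -7 31 0 0; 12 -7 31 -8 0; 12 -7 31 -20 0; 12 -7 31 -32 0; 12 -7 31 -40 0; 12 -7 31 -45 0; 12 -7 31 -48 0; 12 -7 31 -50 0; 12 -7 31 -50 0"

```text
time_s: 18.5
position: [0.5807, 0.277, 0.092]
tcp_rot: [[-0.001, 1.0, 0.001], [1.0, 0.001, 0.0], [0.0, 0.001, -1.0]]
force: [-0.3, -0.2, -1.5]
opening: 0.301
grasp_force: 28.9
```

Emit:
drive_tool:
  deltas: "12 0 0 0 0; 12 0 0 0 0; 30 0 0 0 0; 36 0 0 0 0; 46 0 0 0 0; 60 0 0 0 0; 60 0 0 0 0; 60 0 0 20 0; 60 0 0 55 0; 60 0 0 85 0; 60 0 0 100 0; 60 0 0 100 0"

```text
time_s: 19.7
position: [0.5822, 0.2774, 0.1946]
tcp_rot: [[-0.001, 1.0, 0.006], [1.0, 0.001, 0.002], [0.002, 0.006, -1.0]]
force: [-0.3, 0.3, -0.0]
opening: 0.686
grasp_force: 0.0
```

Emit:
drive_tool:
  deltas: "60 -25 -1 0 0; 60 -65 -3 0 0; 60 -105 -5 0 0; 60 -140 -6 0 0; 60 -151 -6 0 0; 60 -151 -6 0 0; 60 -151 -6 -25 0; 60 -151 -6 -60 0; 60 -151 -6 -90 0; 60 -151 -6 -108 0; 60 -151 -6 -115 0; 60 -151 -6 -115 0"

```text
time_s: 20.9
position: [0.4305, 0.2707, 0.0753]
tcp_rot: [[-0.0, 1.0, -0.001], [1.0, 0.0, -0.0], [-0.0, -0.001, -1.0]]
force: [-0.5, -0.0, -0.7]
opening: 0.689
grasp_force: 0.0
```

Emit:
drive_tool:
  deltas: "46 0 0 0 0; 36 0 0 0 0; 30 0 0 0 0; 24 0 0 0 0; 10 0 0 0 0; 10 0 0 0 0; 10 0 0 0 0; 10 0 0 0 0"

```text
time_s: 21.7
position: [0.4296, 0.271, 0.0769]
tcp_rot: [[-0.001, 1.0, 0.001], [1.0, 0.001, 0.0], [0.0, 0.001, -1.0]]
force: [-0.3, -0.3, 4.8]
opening: 0.279
grasp_force: 29.1
```

```bash
python3 - <<'E'
from h import *
n="scene"; im=imaging.capture(n); np.save(n+"4.npy",im)
cv2.imwrite("pics/g4.png",cv2.resize(im[60:280,100:420][:,:,::-1],None,fx=2,fy=2))
s=bot.read_state(); print(s["position"],s["opening"]*87,s["grasp_force"],s["force"],s["moment"])
E
```

```text
[0.42957732 0.27095166 0.07693718] 24.04024411078331 29.146822023285495 [-1.16638308  0.23905656  4.4487588 ] [-0.10348182  0.18085055 -0.00579564]
```

View pics/g4.png

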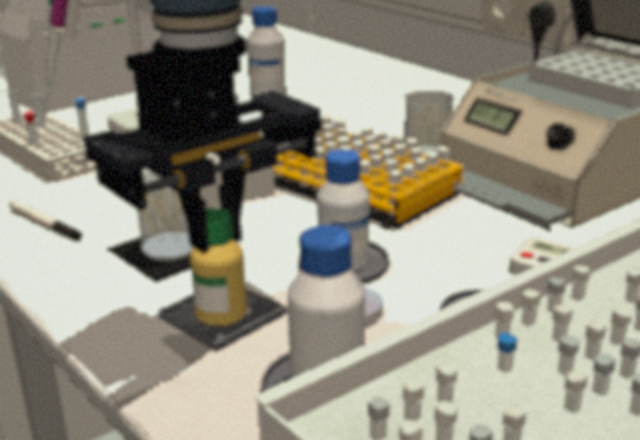

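Emit:
drive_tool:
  deltas: "10 0 0 5 0; 10 0 0 15 0; 10 0 0 30 0; 10 0 0 47 0; 10 0 0 57 0; 10 0 0 60 0; 10 5 -4 60 0; 10 15 -13 60 0; 10 33 -28 60 0; 10 54 -46 60 0; 10 76 -64 60 0; 10 98 -83 60 0"

```text
time_s: 22.95
position: [0.5285, 0.1861, 0.1356]
tcp_rot: [[-0.001, 1.0, -0.001], [1.0, 0.001, -0.0], [-0.0, -0.001, -1.0]]
force: [0.9, -0.4, -2.3]
opening: 0.277
grasp_force: 29.2
```

Emit:
drive_tool:
  deltas: "10 22 -19 0 0; 10 44 -37 0 0; 10 62 -53 0 0; 10 76 -64 0 0; 10 82 -70 0 0; 10 84 -71 0 0; 10 84 -71 0 0; 10 84 -71 -8 0; 10 84 -71 -22 0; 10 84 -71 -37 0; 10 84 -71 -48 0; 10 84 -71 -54 0"

```text
time_s: 24.15
position: [0.61, 0.117, 0.0803]
tcp_rot: [[-0.001, 1.0, -0.004], [1.0, 0.001, -0.0], [-0.0, -0.004, -1.0]]
force: [-0.2, 0.7, -1.9]
opening: 0.278
grasp_force: 29.2
```

Emit:
drive_tool:
  deltas: "10 0 0 -3 0; 10 0 0 -5 0; 10 0 0 -6 0; 10 0 0 -6 0; 10 0 0 -6 0; 28 0 0 -6 0; 36 0 0 -6 0; 48 0 0 -6 0; 60 0 0 -6 0; 60 0 0 -6 0; 60 0 0 15 0; 60 0 0 45 0"

```text
time_s: 25.35
position: [0.6097, 0.1168, 0.1261]
tcp_rot: [[-0.001, 1.0, -0.005], [1.0, 0.001, -0.0], [-0.0, -0.005, -1.0]]
force: [0.5, 0.5, -0.2]
opening: 0.676
grasp_force: 0.0
```

Emit:
drive_tool:
  deltas: "60 0 0 30 0; 60 0 0 70 0; 60 0 0 89 0; 60 0 0 89 0"

```text
time_s: 25.75
position: [0.6137, 0.117, 0.2204]
tcp_rot: [[-0.001, 1.0, 0.008], [1.0, 0.001, 0.0], [0.0, 0.008, -1.0]]
force: [-1.2, -0.5, -0.5]
opening: 0.687
grasp_force: 0.0
```

```bash
python3 - <<'E'
from meas import *
im=imaging.capture("top"); np.save("top5.npy",im)
cv2.imwrite("pics/t5.png",cv2.resize(im[115:275,155:385][:,:,::-1],None,fx=3.4,fy=3.4,interpolation=cv2.INTER_CUBIC))
E
```

```text
(no output)
```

View pics/t5.png

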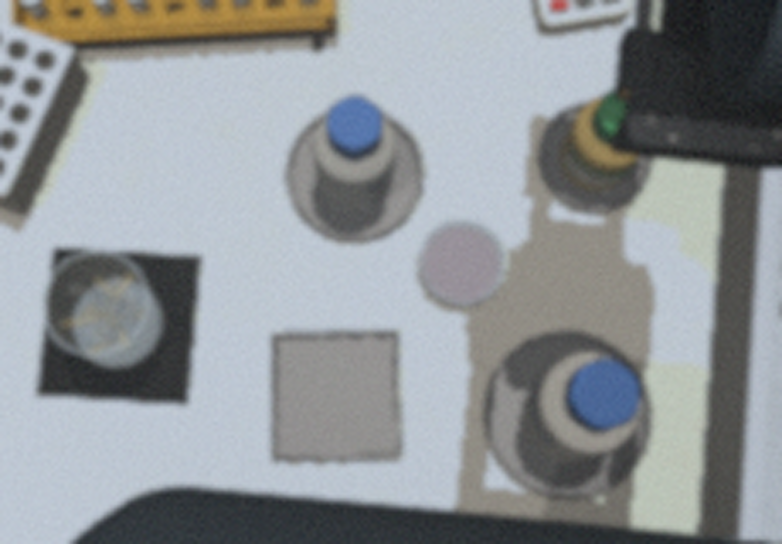

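Crop of the top view: the square tray is empty, centred at (336,396). The beaker rim on the mat is centred near (100,302). All three bottles are upright in their trays and the dish (460,266) has not moved.

```bash
python3 - <<'E'
from meas import *
o=lambda u,v:(155+(u+.5)/3.4-.5,115+(v+.5)/3.4-.5)
print("rim",onz("top",o(100,302),.083),"foot disc",onz("top",o(118,324),.004))
print("square",onz("top",o(336.3,396.5),.0045))
im=np.load("top5.npy"); b,g=caps(im)
for x in b[1:]: print(x[0],x[1],onz("top",x[0],.137),onz("top",x[0],.117))
trays(im)
E
```

```text
rim [0.4598 0.4176] foot disc [0.4586 0.4203]
square [0.4288 0.2702]
[258.9149 151.3546] 141 [0.5731 0.2763] [0.5794 0.277 ]
[332.1144 230.4428] 271 [0.4353 0.1197] [0.4379 0.1162]
bench level 179.66666666666666
medium [0.5805 0.2771] inliers 0.7946428571428571 112
small [0.4347 0.1482] inliers 0.005608524957936063 1783Traceback (most recent call last):
  File "<stdin>", line 7, in <module>
  File "meas.py", line 14, in trays
    P=np.array([onz("top",p,z) for p in c])
                ~~~^^^^^^^^^^^
  File "h.py", line 7, in onz
    o,d=ray(n,uv);return (o+d*(z-o[2])/d[2])[:2]
        ~~~^^^^^^
  File "h.py", line 4, in ray
    m=imaging.camera_model(n);T=np.array(m["T"])
ValueError: time passes only in moves, steps and waits
```

Emit:
drive_tool:
  deltas: "87 -10 20 0 0; 87 -25 55 0 0; 87 -47 95 0 0; 87 -69 138 0 0; 87 -91 181 0 0; 87 -113 225 0 0; 87 -133 265 0 0; 87 -147 293 0 0; 87 -152 303 0 0; 87 -152 303 0 0; 87 -152 303 -20 0; 87 -152 303 -60 0"

```text
time_s: 27.0
position: [0.4627, 0.4197, 0.1585]
tcp_rot: [[0.0, 1.0, 0.007], [1.0, -0.0, 0.003], [0.003, 0.007, -1.0]]
force: [0.2, 0.8, -0.4]
opening: 1.001
grasp_force: 0.0
```

Emit:
drive_tool:
  deltas: "87 0 0 -35 0; 87 0 0 -65 0; 87 0 0 -90 0; 87 0 0 -108 0; 87 0 0 -117 0; 87 0 0 -120 0; 87 0 0 -120 0; 76 0 0 -120 0; 68 0 0 -120 0; 64 0 0 -120 0; 60 0 0 -120 0; 50 0 0 -120 0"

```text
time_s: 28.2
position: [0.4595, 0.4201, 0.037]
tcp_rot: [[-0.001, 1.0, 0.001], [1.0, 0.001, 0.0], [0.0, 0.001, -1.0]]
force: [0.0, -0.7, 1.4]
opening: 0.696
grasp_force: 30.0
```

Emit:
drive_tool:
  deltas: "50 0 0 0 0; 50 0 0 0 0; 50 0 0 0 0; 50 0 0 0 0"

```text
time_s: 28.6
position: [0.4595, 0.4201, 0.037]
tcp_rot: [[-0.001, 1.0, 0.0], [1.0, 0.001, 0.0], [0.0, 0.0, -1.0]]
force: [-0.8, 0.2, 4.7]
opening: 0.697
grasp_force: 30.0
```

Emit:
drive_tool:
  deltas: "50 0 0 5 0; 50 0 0 15 0; 50 0 0 28 0; 50 0 0 35 0; 50 -1 -5 35 0; 50 -3 -17 35 0; 50 -7 -37 35 0; 50 -12 -60 35 0; 50 -17 -85 35 0; 50 -22 -110 35 0; 50 -26 -131 35 0; 50 -29 -144 35 0"

```text
time_s: 29.8
position: [0.4288, 0.2735, 0.0712]
tcp_rot: [[0.0, 1.0, -0.003], [1.0, -0.0, -0.001], [-0.001, -0.003, -1.0]]
force: [0.4, -0.9, -0.6]
opening: 0.696
grasp_force: 30.0
```

Emit:
drive_tool:
  deltas: "50 -1 -5 0 0; 50 -1 -6 0 0; 50 -1 -6 0 0; 50 -1 -6 -8 0; 50 -1 -6 -18 0; 50 -1 -6 -26 0; 50 -1 -6 -31 0; 50 -1 -6 -33 0; 50 -1 -6 -34 0; 50 -1 -6 -34 0; 50 -1 -6 -34 0"

```text
time_s: 30.9
position: [0.4286, 0.2698, 0.0379]
tcp_rot: [[-0.001, 1.0, -0.001], [1.0, 0.001, -0.0], [-0.0, -0.001, -1.0]]
force: [-1.6, -0.1, 5.0]
opening: 0.695
grasp_force: 30.0
```

Emit:
drive_tool:
  deltas: "64 0 0 0 0; 68 0 0 0 0; 76 0 0 0 0; 87 0 0 0 0; 87 0 0 0 0; 87 0 0 15 0; 87 0 0 45 0; 87 0 0 85 0; 87 0 0 125 0; 87 0 0 160 0; 87 0 0 175 0; 87 0 0 180 0"

```text
time_s: 32.1
position: [0.4304, 0.2703, 0.2197]
tcp_rot: [[-0.001, 1.0, 0.004], [1.0, 0.001, 0.002], [0.002, 0.004, -1.0]]
force: [1.3, 0.5, 0.4]
opening: 0.997
grasp_force: 0.0
```

Emit:
drive_tool:
  deltas: "87 -15 20 0 0; 87 -45 60 0 0; 87 -75 100 0 0; 87 -105 140 0 0; 87 -135 185 0 0; 87 -165 225 0 0; 87 -195 265 0 0; 87 -225 300 0 0; 87 -235 320 0 0; 87 -235 320 0 0; 87 -235 320 0 0"

```text
time_s: 33.2
position: [0.1938, 0.5889, 0.2159]
tcp_rot: [[-0.002, 1.0, -0.001], [1.0, 0.002, -0.003], [-0.003, -0.001, -1.0]]
force: [0.6, 0.2, -1.2]
opening: 1.003
grasp_force: 0.0
```

```bash
python3 - <<'E'
from meas import *
a=imaging.capture("top"); b=imaging.capture("scene"); np.save("top6.npy",a);np.save("scene6.npy",b)
cv2.imwrite("pics/f.png",cv2.resize(np.vstack([a[100:290,140:400],b[80:270,120:380]])[:,:,::-1],None,fx=1.5,fy=1.5,interpolation=cv2.INTER_CUBIC))
bl,g=caps(a)
for k,(x,h) in {"blue":(bl[i],.133) for i in []}.items(): pass
for x in bl: print("blue",x[0],onz("top",x[0],.137),onz("top",x[0],.117))
for x in g: print("green",x[0],onz("top",x[0],.101))
E
```

```text
blue [36.9593  6.0181] [0.8384 0.7909] [0.852  0.8057]
blue [258.8591 151.4094] [0.573  0.2763] [0.5793 0.2771]
blue [332.0576 230.6871] [0.4348 0.1198] [0.4374 0.1163]
green [337.6577 148.1532] [0.6115 0.1165]
```

View pics/f.png

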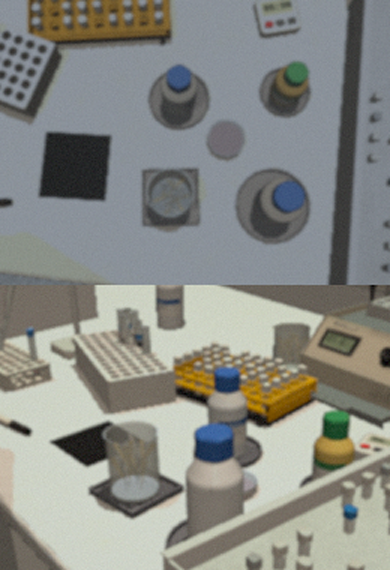

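Both views show everything upright and centred on its own tray: beaker at (171,196), medium bottle (179,97), small (285,90) and large (273,205) in the upper crop. The dish (225,139) is unmoved, so I'll hand in.

```bash
python3 -c "
from rig import bot
print(bot.hand_in())"
```

```text
the job is handed in; nothing more can be done
None
```

The job is handed in at about 33 s: my last camera check showed all three bottles and the beaker upright near the centres of their own trays and the dish unmoved, but the hand-in returned no verdict.

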